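# Set the stone models on their base plates

## Task

Set each of the four tan dental-stone pieces upright on the grey base plate that has its own outline, centred on the lighter inlay and lined up with it; the horseshoe model's rounded front goes to the plate's rounded end. Stone chips easily, so set each piece down before letting go, do not drop or throw it.

Things in the scene. Friction and masses are not known exactly. Their poses are not given: they have to be found in the camera images.
- arch_model: Full-arch dental model, tan stone, D-shaped base: half disc of radius 31 mm at the +x side, straight-sided rear part 62 mm wide (y) running 27 mm to -x. Base 20 mm high with plumb sides, horseshoe of teeth on it up to 32 mm. Origin on the underside at the centre of the half disc; x to the rounded front, z up. Pinch across y by the base. 0.13 kg.
- arch_front (a point): Point on the rounded front of the full-arch model, 31 mm along its x from its origin and 10 mm above its underside.
- quadrant_model: Quadrant model, tan stone: a bar 54 mm (x) by 24 mm (y) and 20 mm high, with a single row of teeth on it up to 30.5 mm. Origin at the middle of the underside; x runs along the bar. May lie either way round on its plate. Pinch it across y by the base. About 0.05 kg.
- die_model: Single-tooth die, tan stone: a small round base 30 mm in diameter and 20 mm high with a tapered tooth stump on it up to 38 mm. Origin at the middle of the underside; z is the axis, its turn does not matter. About 0.03 kg.
- mould: Investment mould, tan stone: a plain upright cylinder 52 mm in diameter and 42 mm high with a darker round funnel mark on top. Origin at the middle of the underside; z is the axis, its turn does not matter. About 0.14 kg.
- arch_plate: D-shaped dark grey plate fixed to the bench, 6 mm thick, the arch model's footprint inlaid flush in lighter grey. Half disc of radius 39 mm at the +x side, rear part 78 mm wide (y) running 35 mm to -x. Origin on the underside (bench level), at the centre of the half disc; x to the rounded end. The full-arch model goes here, origin over origin, x along x.
- quadrant_plate: Oblong dark grey plate fixed to the bench, 6 mm thick, with the footprint of its model inlaid in lighter grey (flush). Origin at the middle of its underside, on the bench; its top is 6 mm above. 70 mm (x) by 40 mm (y). Place of the quadrant model.
- die_plate: Small round dark grey plate fixed to the bench, 6 mm thick, with the footprint of its model inlaid in lighter grey (flush). Origin at the middle of its underside, on the bench; its top is 6 mm above. 46 mm in diameter (inlay 30 mm). Place of the single-tooth die.
- mould_plate: Large round dark grey plate fixed to the bench, 6 mm thick, with the footprint of its model inlaid in lighter grey (flush). Origin at the middle of its underside, on the bench; its top is 6 mm above. 68 mm in diameter (inlay 52 mm). Place of the investment mould.
Not all that is in view belongs to the job. What is shaped like the mould but blue is not meant. Leave any red look-alike of the quadrant_plate alone.

How it is judged:
By the outcome, as a careful person would: the job done as asked, in the order asked, and still so for the second after the job is handed in, with the robot touching nothing.
It also fails if it takes over 120 s, if anything falls off the work surface, if the arm or the gripper's body presses on something with over 40 N, if the wrist force passes 120 N, or if a joint passes its speed limit or range.

## Robot

A 6-joint arm with a two-finger parallel gripper is mounted at the origin on the work surface. World frame = base frame: x ahead of the robot, y to its left, z up, the work surface at z = 0. Lengths are in mm, angles in degrees, forces in N, time in s.
With the tool pointing down it reaches from about 300 to 850 mm from the base axis. Payload 4.2 kg.
Tool frame: the origin (TCP) lies midway between the tips of the shut fingers; the grasp point (between the pads) lies 19 mm behind it; z points along the fingers, y is the line along which they close (so a half turn about z gives the same grasp; the last joint's range is limited). The gripper opens to 91 mm and grips with 3 to 60 N. Pads are 32 mm wide; open, the fingers measure 118 mm over their backs; the gripper's body (76 mm by 178 mm) begins 60 mm behind the grasp point.
Start: joints at [-1.146, 18.312, 89.639, -0, 72.044, -1.146], TCP at [575.016, 0, 213.976] pointing down, gripper open.
Joint ranges: [-177.97, 177.97], [-48.28, 115.42], [12.27, 149.76], [-77.06, 257.06], [2.81, 150.46], [-146.56, 146.56]. Speed limits (degrees/s): [147.25, 147.25, 180, 180, 180, 180].

## Interface

Orientations are given as [roll, pitch, yaw] about the fixed x, y, z axes, in that order (R = Rz(yaw) Ry(pitch) Rx(roll)).
In Python, from workcell import env gives the robot as it stands.
- The arm moves only by the shell command python3 -m jog 'ROWS' [FORCE]. ROWS is a JSON object of lists of equal length, an entry for each row: "jaw": the finger opening in mm, from 0 to 91.2; "slide": the shift along the tool's x, y, z in units of 30 mm (1.0 is 30 mm), a list of three; "spin": the turn about the tool's z in units of 8 degrees (1.0 is 8 degrees). In form: {"jaw": [jaw, ...], "slide": [[dx, dy, dz], ...], "spin": [spin, ...]}. A call has 1 to 10 rows; each row shifts and turns the commanded pose from where the row before left it, along the tool's axes as they then stand; what a row does not reach is not made up. A row lasts 1/10 s, in which the tool goes at most 50 mm and 8.59 degrees, less where a joint would pass 70% of its speed; a pose out of reach is approached as far as the arm can. A call is refused whole if a number of a shift passes 1 or a number of a turn 1, either way. A call with a gripper value outside its range is refused whole. The fingers move at their own pace and stop on an object; FORCE is the grip in N (left out, the last holds). Time passes only in rows, so rows that do not move let the fingers close. It gives the time, the measured TCP pose, the force, the opening and the grip force at its end, in the units of the state.
- env.state(): the state, without advancing time (a new reading comes with each control period).
- env.grab_frame(name): name is "scene" or "side" or "wrist"; returns the picture (384x512x3 uint8, red, green, blue); there is no depth.
- env.camera_model(name): a dict with "fx", "fy", "cx", "cy" (pixels), "camera_from_world" (4x4, takes a point from world to camera coordinates). Camera axes: x right, y up, looking along -z (the intrinsics and any distortion apply to the point x, -y, -z); pixel columns grow to the right and rows downward; lengths in mm; the calibration is good to about 2 mm. A picture is of the moment at which its call begins: read the wrist's pose just before it. camera_model takes no time and is no camera call; for the wrist camera it gives the pose at the moment of the call.
- env.job_done(): hands the job in; it is judged then, once.
The state is a dict: "time_s": time; "qpos": joint angles; "qvel": joint speeds; "effort": joint torques, N m; "ee_pos": TCP position; "ee_rot": TCP orientation; "force": force on the tool from outside, world axes, zero at the start; "torque": the same for the moment, N m; "gripper_width": finger opening in mm; "gripper_force": force on a finger pad.
Only numpy, scipy, OpenCV 4.12 (cv2) and the standard library are available. Lean on these libraries where they do the work, as an engineer would, in place of code of your own. Each camera call takes 0.05 s, during which the arm holds its last target. There are 200 camera calls.

## Working session

There is one attempt and no reset: what is moved stays moved. The work goes in short steps, Python scripts to look and compute and a shell command to move; the robot and the scene stay as the last step left them, time stands still between calls to the robot, and variables do not carry over. Pictures are saved under pics/ and viewed, at most 14 in all, crops included, and the job is handed in when it is done.

```bash
mkdir -p pics; ls; python3 - <<'E'
from workcell import env
import cv2,numpy as np
for n in("scene","side"):
    cv2.imwrite(f"pics/{n}0.png",env.grab_frame(n)[:,:,::-1])
    m=env.camera_model(n);print(n,{k:(np.round(v,3).tolist()) if k!='name' else v for k,v in m.items() if not isinstance(v,str)})
print(env.state())
E
```

```text
pics
scene {'fx': 352.973, 'fy': 352.973, 'cx': 251.076, 'cy': 191.671, 'camera_from_world': [[-0.855, 0.518, 0.009, 446.976], [-0.32, -0.54, 0.778, 128.016], [0.408, 0.663, 0.628, -1253.39], [0.0, 0.0, 0.0, 1.0]]}
side {'fx': 363.289, 'fy': 363.289, 'cx': 253.856, 'cy': 197.516, 'camera_from_world': [[-0.945, -0.326, -0.016, 467.589], [0.189, -0.586, 0.788, -119.474], [-0.266, 0.742, 0.616, -837.338], [0.0, 0.0, 0.0, 1.0]]}
{'time_s': 0.1, 'qpos': array([-1.14522666e+00,  1.83469282e+01,  8.96989488e+01, -7.53674402e-04,
        7.20427744e+01, -1.14585399e+00]), 'qvel': array([-0.10210836, -0.11368396, -0.34542545, -0.09905765, -0.03698373,
       -0.14346736]), 'effort': array([ 5.01049108e-04, -4.13330913e+01, -2.32510239e+01,  7.29743019e-02,
        4.21804120e-02, -4.88014211e-05]), 'ee_pos': array([5.74557379e+02, 1.23278055e-02, 2.13218036e+02]), 'ee_rot': array([-1.79911352e+02, -1.05635579e-03,  9.00008594e+01]), 'force': array([-0.85033464,  0.19680389, -0.27284787]), 'torque': array([-0.00210831,  0.00319481,  0.00237859]), 'gripper_force': 0.0, 'gripper_width': 90.99047789488752}
```

View pics/scene0.png

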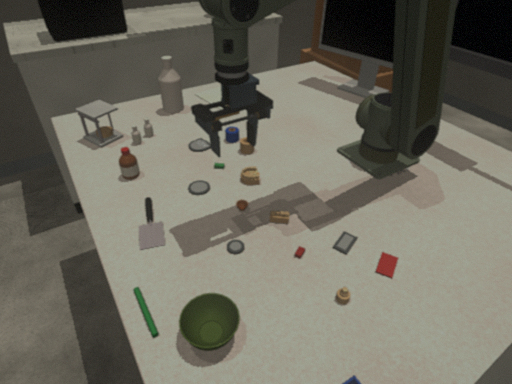

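View pics/side0.png

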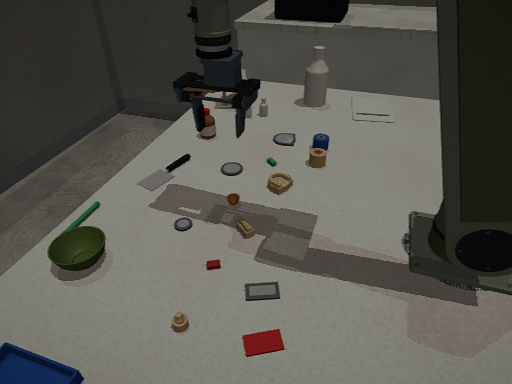

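The scene view shows, in pixels: mould (247,146) beside its blue copy, arch (250,176), quadrant (280,217) and die (343,296). The plates are at (200,145), (199,187), (235,247) and (345,242), with the red decoy at (387,265). Side view: mould (317,158), arch (280,183), quadrant (245,228), die (180,321); plates (285,139), (232,168), (183,224), (262,291). Next I cast rays from both views.

```bash
cat > h.py <<'E'
from workcell import env
import cv2,numpy as np
def cast(m,uv,z):
    """pixels -> world points on plane z"""
    uv=np.atleast_2d(np.asarray(uv,float)); T=np.asarray(m["camera_from_world"])
    d=np.c_[(uv[:,0]-m["cx"])/m["fx"],-(uv[:,1]-m["cy"])/m["fy"],-np.ones(len(uv))]@T[:3,:3]
    c=-T[:3,:3].T@T[:3,3]
    return c+d*((z-c[2])/d[:,2])[:,None]
E
python3 - <<'E'
from h import *
m={n:env.camera_model(n) for n in("scene","side","wrist")}
print(m["wrist"].keys(), np.round(m["wrist"]["camera_from_world"],3).tolist(),m["wrist"]["fx"])
P={"mould":((247,146),(317,158),20),"arch":((250,176),(280,183),14),"quad":((280,217),(245,228),14),"die":((343,296),(180,322),14),
"archpl":((200,145),(285,139),6),"mouldpl":((199,187),(232,168),6),"diepl":((235,247),(183,224),6),"quadpl":((345,242),(262,291),6),"blue":((232,134),(321,142),20),"bowl":((210,322),(78,250),20)}
for k,(a,b,z) in P.items(): print(k,cast(m["scene"],a,z).round(0)[0],cast(m["side"],b,z).round(0)[0])
cv2.imwrite("pics/w0.png",env.grab_frame("wrist")[:,:,::-1])
E
```

```text
dict_keys(['fx', 'fy', 'cx', 'cy', 'camera_from_world']) [[1.0, 0.002, -0.002, -573.82], [-0.002, 0.969, -0.246, 29.331], [0.002, 0.246, 0.969, -389.661], [0.0, 0.0, 0.0, 1.0]] 317.42716752225374
mould [ 382. -261.   20.] [ 379. -263.   20.]
arch [ 461. -108.   14.] [ 454. -109.   14.]
quad [489.  98.  14.] [484.  98.  14.]
die [515. 380.  14.] [511. 379.  14.]
archpl [ 514. -373.    6.] [ 510. -374.    6.]
mouldpl [ 621. -149.    6.] [ 617. -151.    6.]
diepl [647. 125.   6.] [640. 124.   6.]
quadpl [392. 256.   6.] [388. 257.   6.]
blue [ 387. -363.   20.] [ 386. -365.   20.]
bowl [797. 289.  20.] [818. 290.  20.]
```

View pics/w0.png

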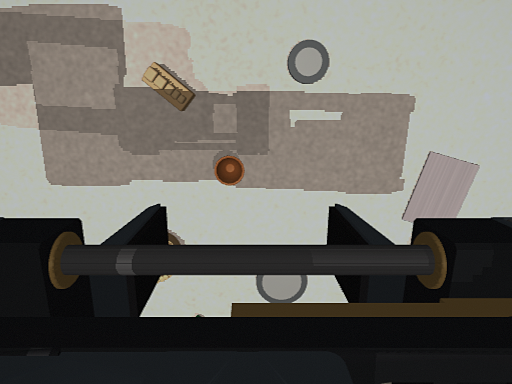

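Wrist view: quadrant at (168,86) and die plate at (308,62). The camera's straight-down point is about 68 mm ahead of the TCP (row ~112), so I'll put each object there in turn.

```bash
cat >> h.py <<'E'
def look(name,xy,half=75):
    """save a 2x crop of the wrist picture around world xy; keep raw picture and camera model"""
    m=env.camera_model("wrist"); s=env.state(); f=env.grab_frame("wrist")[:,:,::-1].copy()
    cv2.imwrite(f"pics/{name}_raw.png",f); np.save(f"pics/{name}.npy",m,allow_pickle=True)
    print(name,"t",s["time_s"],"tcp",s["ee_pos"].round(1),"rot",s["ee_rot"].round(2))
    return f,m
def pix(m,p):
    T=np.asarray(m["camera_from_world"]); c=T[:3,:3]@np.asarray(p,float)+T[:3,3]
    return np.array([m["cx"]+m["fx"]*c[0]/-c[2], m["cy"]-m["fy"]*c[1]/-c[2]])
def blob(f,m,xy,z,kind,rmax=60):
    """largest contour of a kind ('tan' or 'plate') near xy -> world points on plane z"""
    hsv=cv2.cvtColor(f,cv2.COLOR_BGR2HSV)
    if kind=="tan": k=cv2.inRange(hsv,(8,75,25),(28,255,255))
    else: k=cv2.inRange(hsv,(0,0,35),(179,40,125))
    u=pix(m,[*xy,z]); r=int(rmax*m["fx"]/np.linalg.norm([0,0,370])); w=np.zeros_like(k); cv2.circle(w,tuple(int(i) for i in u),r,255,-1)
    k=cv2.morphologyEx(k&w,cv2.MORPH_CLOSE,np.ones((3,3),np.uint8))
    cs,_=cv2.findContours(k,cv2.RETR_EXTERNAL,cv2.CHAIN_APPROX_NONE)
    c=max(cs,key=cv2.contourArea)
    mask=np.zeros_like(k); cv2.drawContours(mask,[c],-1,255,-1)
    P=cast(m,c[:,0,:],z)[:,:2].astype(np.float32)
    M=cv2.moments(c); cen=cast(m,[M["m10"]/M["m00"],M["m01"]/M["m00"]],z)[0,:2]
    r=cv2.minAreaRect(P); ce=cv2.fitEllipse(P)
    print(kind,"centroid",cen.round(1),"rect",np.round(r[0],1),np.round(r[1],1),round(r[2],1),"ell",np.round(ce[0],1),np.round(ce[1],1),"z",z)
    return P,c
E
python3 -m jog '{"jaw":[91,91,91,91,91],"slide":[[0.33,-0.97,0],[0.33,-0.97,0],[0.33,-0.97,0],[0,0,0],[0,0,0]],"spin":[0,0,0,0,0]}'
python3 - <<'E'
from h import *
f,m=look("quad",None); blob(f,m,(487,98),20,"tan")
E
python3 -m jog '{"jaw":[91,91,91,91,91,91,91,91],"slide":[[0.9,-0.55,0],[0.9,-0.55,0],[0.9,-0.55,0],[0.9,-0.55,0],[0.9,-0.55,0],[0.8,-0.5,0],[0,0,0],[0,0,0]],"spin":[0,0,0,0,0,0,0,0]}'
python3 - <<'E'
from h import *
f,m=look("quadpl",None); blob(f,m,(390,257),6,"plate")
E
python3 -m jog '{"jaw":[91,91,91,91,91,91,91,91],"slide":[[0.8,0.8,0],[0.8,0.8,0],[0.8,0.8,0],[0.8,0.8,0],[0.8,0.9,0],[0,0,0],[0,0,0],[0,0,0]],"spin":[0,0,0,0,0,0,0,0]}'
python3 - <<'E'
from h import *
f,m=look("die",None); blob(f,m,(513,379),20,"tan")
A=[cv2.imread(f"pics/{n}_raw.png")[0:240,110:400] for n in("quad","quadpl","die")]
cv2.imwrite("pics/m1.png",np.hstack(A)[:, :800] if 0 else cv2.resize(np.hstack(A),(800,int(240*800/870))))
E
```

```text
time_s: 0.65
ee_pos: [487.8, 29.8, 214.2]
ee_rot: [179.9, 0.0, 90.0]
force: [-0.3, -0.4, 0.4]
gripper_width: 90.9
gripper_force: 0.0
quad t 0.65 tcp [487.8  29.8 214.2] rot [1.7993e+02 1.0000e-02 9.0030e+01]
tan centroid [485.8  92.8] rect [486.   92.5] [23.8 53.4] 50.8 ell [486.1  92.5] [26.  66.4] z 20
time_s: 1.5
ee_pos: [391.2, 188.9, 213.9]
ee_rot: [180.0, 0.0, 90.1]
force: [-0.1, -1.2, -0.5]
gripper_width: 91.1
gripper_force: 0.0
quadpl t 1.5 tcp [391.2 188.9 213.9] rot [1.7996e+02 3.0000e-02 9.0070e+01]
plate centroid [391.9 247.1] rect [395.2 237.8] [70.3 74.3] 22.9 ell [391.5 245.5] [71.2 76.8] z 6
time_s: 2.35
ee_pos: [513.1, 307.3, 213.7]
ee_rot: [-179.9, 0.1, 89.9]
force: [-0.0, 0.6, -0.8]
gripper_width: 91.0
gripper_force: 0.0
die t 2.35 tcp [513.1 307.3 213.7] rot [-1.7995e+02  5.0000e-02  8.9920e+01]
tan centroid [511.4 377. ] rect [511.2 376.5] [28.9 28. ] 0.0 ell [511.4 376.8] [28.2 28.3] z 20
```

View pics/m1.png

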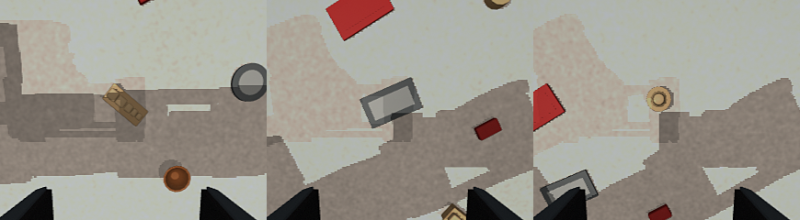

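The quadrant, its plate and the die are each near the straight-down point, and the shadow contaminates the plate mask. I'll finish the survey and refine the masks offline.

```bash
L(){ python3 -c "
from h import *
look('$1',None)"; }
python3 -m jog '{"jaw":[91,91,91,91,91,91,91,91,91,91],"slide":[[-0.95,0.5,0],[-0.95,0.5,0],[-0.95,0.5,0],[-0.95,0.5,0],[-0.95,0.5,0],[-0.9,0.5,0],[-0.9,0.5,0],[-0.9,0.5,0],[-0.9,0.3,0],[0,0,0]],"spin":[0,0,0,0,0,0,0,0,0,0]}' >/dev/null
python3 -m jog '{"jaw":[91],"slide":[[0,0,0]],"spin":[0]}' >/dev/null; L diepl
python3 -m jog '{"jaw":[91,91,91,91,91,91,91,91,91,91],"slide":[[-1,-0.08,0],[-1,-0.08,0],[-1,-0.08,0],[-1,-0.08,0],[-1,-0.08,0],[-1,-0.08,0],[-1,-0.08,0],[-1,-0.08,0],[-1,-0.1,0],[0,0,0]],"spin":[0,0,0,0,0,0,0,0,0,0]}' >/dev/null
python3 -m jog '{"jaw":[91],"slide":[[0,0,0]],"spin":[0]}' >/dev/null; L mouldpl
python3 -m jog '{"jaw":[91,91,91,91,91,91,91,91,91,91],"slide":[[-0.9,-0.4,0],[-0.9,-0.4,0],[-0.9,-0.4,0],[-0.9,-0.4,0],[-0.9,-0.4,0],[-0.9,-0.4,0],[-0.9,-0.4,0],[-0.9,-0.4,0],[0,-0.4,0],[0,0,0]],"spin":[0,0,0,0,0,0,0,0,0,0]}' >/dev/null
python3 -m jog '{"jaw":[91],"slide":[[0,0,0]],"spin":[0]}' >/dev/null; L archpl
python3 -m jog '{"jaw":[91,91,91,91,91,91,91,91,91,91],"slide":[[0.8,-0.9,0],[0.8,-0.9,0],[0.8,-0.9,0],[0.8,-0.9,0],[0.5,-0.8,0],[0,0,0],[0,0,0],[0,0,0],[0,0,0],[0,0,0]],"spin":[0,0,0,0,0,0,0,0,0,0]}' >/dev/null; L mould
python3 -m jog '{"jaw":[91,91,91,91,91,91,91,91],"slide":[[0.85,0.43,0],[0.85,0.43,0],[0.85,0.43,0],[0.85,0.43,0],[0.85,0.43,0],[0.85,0.43,0],[0,0,0],[0,0,0]],"spin":[0,0,0,0,0,0,0,0]}' >/dev/null; L arch
python3 - <<'E'
from h import *
for n,xy,z in(("mould",(380,-262),42),("arch",(457,-108),20)):
    blob(cv2.imread(f"pics/{n}_raw.png"),np.load(f"pics/{n}.npy",allow_pickle=True).item(),xy,z,"tan")
A=[cv2.imread(f"pics/{n}_raw.png")[10:240,110:400] for n in("diepl","mouldpl","archpl","mould","arch","quadpl")]
cv2.imwrite("pics/m2.png",cv2.resize(np.vstack([np.hstack(A[:3]),np.hstack(A[3:])]),(800,423)))
for n,xy in (("quadpl",(390,257)),("diepl",(642,125)),("mouldpl",(619,-150)),("archpl",(512,-373))):
    f=cv2.imread(f"pics/{n}_raw.png");m=np.load(f"pics/{n}.npy",allow_pickle=True).item();u=pix(m,[*xy,6]).astype(int)
    h=cv2.cvtColor(f,cv2.COLOR_BGR2HSV);print(n,u,[h[u[1],u[0]+d].tolist() for d in range(-40,41,5)])
E
```

```text
diepl t 3.5 tcp [641.6  57.4 214.3] rot [-1.80e+02 -3.00e-02  8.99e+01]
mouldpl t 4.65 tcp [ 619.8 -210.9  214.1] rot [ 1.7999e+02 -5.0000e-02  9.0000e+01]
archpl t 5.8 tcp [ 512.7 -426.1  214.3] rot [ 1.7996e+02 -3.0000e-02  9.0080e+01]
mould t 6.85 tcp [ 380.7 -317.1  213.7] rot [-1.800e+02 -1.000e-02  9.001e+01]
arch t 7.7 tcp [ 457.6 -163.8  213.8] rot [-1.7997e+02  2.0000e-02  9.0080e+01]
tan centroid [ 377.6 -265.8] rect [ 377.4 -266.6] [49.9 49.9] 0.1 ell [ 377.6 -266.2] [49.8 50.1] z 42
tan centroid [ 457.1 -111.7] rect [ 458.1 -113.1] [61.7 61.3] 67.1 ell [ 456.9 -112.2] [60.9 66.5] z 20
quadpl [246 109] [[18, 32, 176], [16, 30, 110], [75, 5, 98], [70, 8, 97], [30, 9, 138], [26, 13, 162], [26, 13, 156], [26, 13, 139], [25, 11, 139], [30, 11, 138], [21, 13, 138], [26, 13, 137], [26, 13, 136], [70, 8, 91], [45, 10, 100], [41, 15, 182], [47, 10, 182]]
diepl [247 109] [[15, 36, 182], [19, 30, 181], [49, 11, 189], [42, 18, 189], [14, 40, 134], [120, 4, 59], [23, 10, 102], [30, 9, 81], [30, 9, 82], [30, 10, 80], [30, 12, 83], [90, 11, 45], [14, 31, 90], [14, 38, 136], [14, 38, 140], [14, 39, 138], [15, 37, 137]]
mouldpl [246 115] [[15, 36, 114], [15, 39, 119], [16, 37, 146], [90, 9, 58], [30, 10, 106], [24, 12, 103], [23, 10, 98], [30, 6, 81], [20, 9, 82], [30, 9, 81], [40, 9, 81], [30, 9, 82], [20, 9, 81], [90, 4, 59], [15, 34, 120], [16, 38, 141], [51, 9, 194]]
archpl [246 122] [[14, 37, 173], [25, 18, 173], [30, 22, 163], [30, 5, 160], [90, 2, 166], [26, 13, 158], [23, 13, 153], [60, 2, 154], [25, 11, 145], [26, 13, 142], [26, 13, 140], [26, 13, 140], [26, 13, 140], [20, 15, 101], [90, 9, 56], [15, 24, 85], [15, 37, 125]]
```

View pics/m2.png

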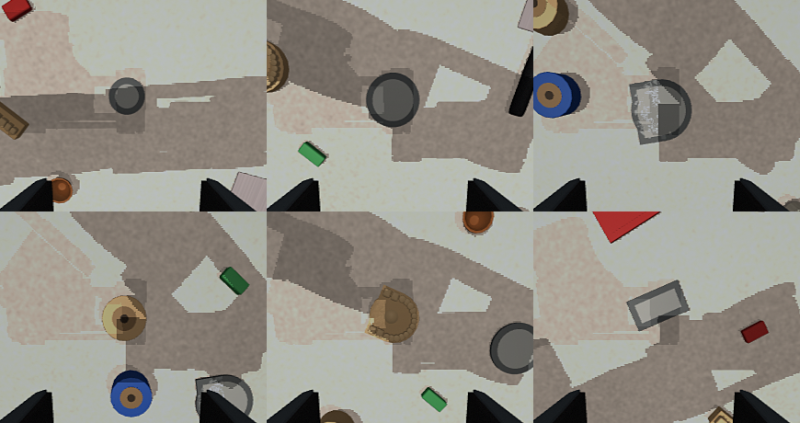

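The montage shows each object centred in its crop: die plate, mould plate, arch plate (with glare on its left part and the rounded end to image right), mould, arch and quadrant plate. Plates have low saturation, so I'll mask on that.

```bash
cat >> h.py <<'E'
def load(n): return cv2.imread(f"pics/{n}_raw.png"),np.load(f"pics/{n}.npy",allow_pickle=True).item()
def plate(f,m,xy,z=6,rmax=55,vmax=150,smax=24,close=5):
    hsv=cv2.cvtColor(f,cv2.COLOR_BGR2HSV); k=cv2.inRange(hsv,(0,0,30),(179,smax,vmax))
    w=np.zeros_like(k); cv2.circle(w,tuple(int(i) for i in pix(m,[*xy,z])),int(rmax*m["fx"]/370),255,-1)
    k=cv2.morphologyEx(k&w,cv2.MORPH_CLOSE,np.ones((close,close),np.uint8)); k=cv2.morphologyEx(k,cv2.MORPH_OPEN,np.ones((5,5),np.uint8))
    cs,_=cv2.findContours(k,cv2.RETR_EXTERNAL,cv2.CHAIN_APPROX_NONE); c=max(cs,key=cv2.contourArea)
    P=cast(m,c[:,0,:],z)[:,:2].astype(np.float32); r=cv2.minAreaRect(P); e=cv2.fitEllipse(P)
    M=cv2.moments(c); cen=cast(m,[M["m10"]/M["m00"],M["m01"]/M["m00"]],z)[0,:2]
    print("centroid",cen.round(1),"rect",np.round(r[0],1),np.round(r[1],1),round(r[2],1),"ell",np.round(e[0],1),np.round(e[1],1))
    return P,c
E
python3 - <<'E'
from h import *
A=[]
for n,xy,v,s in (("quadpl",(390,257),150,24),("diepl",(642,125),150,27),("mouldpl",(619,-150),150,27),("archpl",(512,-373),176,23)):
    f,m=load(n); print(n); P,c=plate(f,m,xy,vmax=v,smax=s); cv2.drawContours(f,[c],-1,(0,0,255),1); u=pix(m,[*xy,6]).astype(int); A.append(f[u[1]-60:u[1]+60,u[0]-60:u[0]+60])
f,m=load("arch"); P,c=blob(f,m,(457,-108),20,"tan"); cv2.drawContours(f,[c],-1,(0,0,255),1); u=pix(m,[457,-108,20]).astype(int);A.append(f[u[1]-60:u[1]+60,u[0]-60:u[0]+60])
f,m=load("quad"); P,c=blob(f,m,(487,95),20,"tan"); cv2.drawContours(f,[c],-1,(0,0,255),1);A.append(f[u[1]-60:u[1]+60,u[0]-60:u[0]+60])
A[5]=f[50:170,196:316] if 0 else A[5]
cv2.imwrite("pics/m3.png",cv2.resize(np.vstack([np.hstack(A[:3]),np.hstack(A[3:])]),(800,533),interpolation=cv2.INTER_NEAREST))
E
```

```text
quadpl
centroid [388.8 254. ] rect [388.6 253.5] [70.4 40.4] 22.8 ell [388.5 253.5] [44.3 83.5]
diepl
centroid [641.5 120.3] rect [641. 120.] [44.3 45.2] 0.0 ell [641.5 120. ] [44.2 45.2]
mouldpl
centroid [ 618.8 -152.8] rect [ 618.6 -153.7] [66.6 64.8] 0.1 ell [ 618.8 -153.5] [66.3 66.6]
archpl
centroid [ 511.4 -380.9] rect [ 512.3 -382.7] [80.8 79.5] 9.6 ell [ 510.9 -382. ] [80.3 84.2]
tan centroid [ 457.1 -111.7] rect [ 458.1 -113.1] [61.7 61.3] 67.1 ell [ 456.9 -112.2] [60.9 66.5] z 20
tan centroid [485.8  92.8] rect [486.   92.5] [23.8 53.4] 50.8 ell [486.1  92.5] [26.  66.4] z 20
```

View pics/m3.png

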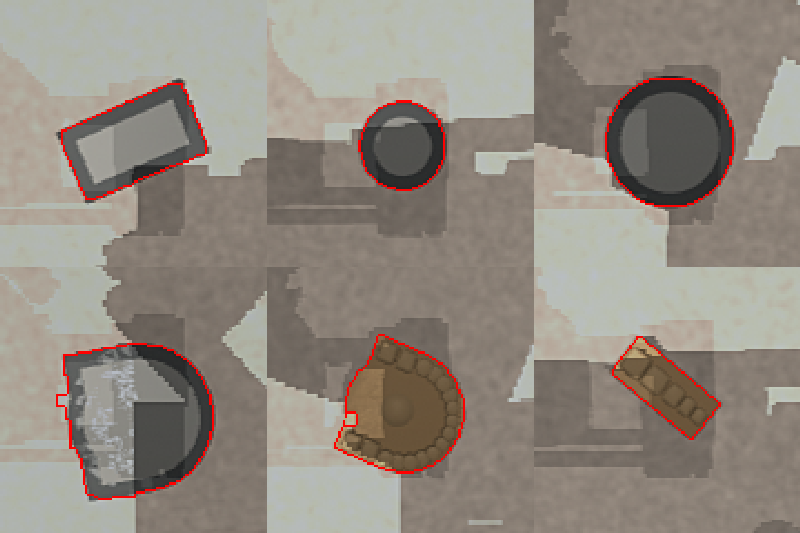

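Contours fit well. The quadrant plate's long axis is at 22.8°, the quadrant's at about -39°. Wrist readings differ by a few mm in y from the fixed cameras, so I'll take the mould first with the fingers closing along y to find the bias physically.

```bash

python3 -m jog '{"jaw":[80,80,80,80,80,80,80,80,80,80],"slide":[[-0.85,-0.67,0],[-0.85,-0.67,0],[-0.85,-0.67,0],[-0.82,-0.62,0],[0,0,0],[0,0,0],[0,0,0],[0,0,0],[0,0,0],[0,0,0]],"spin":[0,0,0,0,1,1,1,1,1,1]}'
python3 -m jog '{"jaw":[80,80,80,80,80,80,80,80],"slide":[[0,0,0],[0,0,0],[0,0,0],[0,0,0],[0,0,0],[0,0,0],[0,0,0],[0,0,0]],"spin":[1,1,1,1,1,0.25,0,0]}'
```

```text
time_s: 8.75
ee_pos: [377.7, -266.0, 213.9]
ee_rot: [180.0, 0.0, 41.6]
force: [-0.8, -0.3, -0.6]
gripper_width: 79.9
gripper_force: 0.0
time_s: 9.55
ee_pos: [378.0, -265.6, 213.9]
ee_rot: [180.0, 0.0, -0.0]
force: [-0.4, -0.2, -0.2]
gripper_width: 79.9
gripper_force: 0.0
```

```bash

python3 -m jog '{"jaw":[80,80,80,80,80,80,80,80,80,80],"slide":[[0,0,0.9],[0,0,0.9],[0,0,0.9],[0,0,0.9],[0,0,0.9],[0,0,0.9],[0,0,0.7],[0,0,0.5],[0,0,0.13],[0,0,0]],"spin":[0,0,0,0,0,0,0,0,0,0]}'
python3 -m jog '{"jaw":[60,50,50,50,50,50,50,50],"slide":[[0,0,0],[0,0,0],[0,0,0],[0,0,0],[0,0,0],[0,0,0],[0,0,0],[0,0,0]],"spin":[0,0,0,0,0,0,0,0]}' 15
```

```text
time_s: 10.55
ee_pos: [378.3, -265.0, 11.8]
ee_rot: [-180.0, 0.0, 0.0]
force: [0.1, -1.0, 0.5]
gripper_width: 79.6
gripper_force: 0.0
time_s: 11.35
ee_pos: [378.8, -265.2, 12.6]
ee_rot: [180.0, -0.0, 0.0]
force: [-0.2, 0.7, 4.8]
gripper_width: 51.9
gripper_force: 15.0
```

```bash

python3 -m jog '{"jaw":[50,50,50,50,50,50],"slide":[[0,0,-0.3],[0,0,-0.7],[0,0,-1],[0.5,-0.25,0],[0.8,-0.4,0],[0.9,-0.42,0]],"spin":[0,0,0,0,0,0]}'
python3 -m jog '{"jaw":[50,50,50,50,50,50,50,50,50],"slide":[[0.9,-0.42,0],[0.9,-0.42,0],[0.9,-0.42,0],[0.9,-0.42,0],[0.9,-0.42,0],[0.8,-0.35,0],[0.5,-0.2,0],[0,0,0],[0,0,0]],"spin":[0,0,0,0,0,0,0,0,0]}'
```

```text
time_s: 11.95
ee_pos: [444.5, -232.3, 72.5]
ee_rot: [-180.0, 0.0, -0.1]
force: [0.2, -0.7, -2.2]
gripper_width: 51.3
gripper_force: 15.0
time_s: 12.85
ee_pos: [617.4, -153.2, 71.6]
ee_rot: [-180.0, 0.1, 0.0]
force: [-0.2, -0.6, -2.2]
gripper_width: 51.9
gripper_force: 15.0
```

```bash

python3 -m jog '{"jaw":[50,50,50,50,50,50,50],"slide":[[0.07,-0.06,0.5],[0,0,0.6],[0,0,0.4],[0,0,0.15],[0,0,0.07],[0,0,0],[0,0,0]],"spin":[0,0,0,0,0,0,0]}'
python3 -m jog '{"jaw":[50,50,50],"slide":[[0,0,0.04],[0,0,0],[0,0,0]],"spin":[0,0,0]}'
```

```text
time_s: 13.55
ee_pos: [621.1, -151.7, 21.1]
ee_rot: [180.0, -0.1, -0.0]
force: [0.1, -0.4, -1.9]
gripper_width: 51.6
gripper_force: 15.0
time_s: 13.85
ee_pos: [620.8, -151.5, 19.5]
ee_rot: [180.0, -0.0, 0.0]
force: [0.6, -0.6, -1.4]
gripper_width: 51.6
gripper_force: 15.0
```

```bash

python3 -m jog '{"jaw":[50,50,50],"slide":[[-0.03,0,0.04],[0,0,0],[0,0,0]],"spin":[0,0,0]}'
python3 -m jog '{"jaw":[50,50,50],"slide":[[0,0,0.03],[0,0,0],[0,0,0]],"spin":[0,0,0]}'
```

```text
time_s: 14.15
ee_pos: [620.3, -151.5, 18.7]
ee_rot: [180.0, -0.1, 0.0]
force: [0.4, 1.0, 2.0]
gripper_width: 51.7
gripper_force: 15.0
time_s: 14.45
ee_pos: [620.3, -151.6, 18.6]
ee_rot: [180.0, -0.1, 0.0]
force: [-1.4, 1.4, 7.0]
gripper_width: 51.7
gripper_force: 15.0
```

```bash

python3 -m jog '{"jaw":[60,80,80,80,80,80,80,80,80,80],"slide":[[0,0,0],[0,0,0],[0,0,-0.3],[0,0,-0.7],[0,0,-1],[0,0,-1],[0,0,-1],[0,0,-1],[0,0,-1],[0,0,-0.5]],"spin":[0,0,0,0,0,-1,-1,-1,-1,-1]}'
python3 -m jog '{"jaw":[80,80,80,80,80,80,80,80,80,80],"slide":[[0,0,0],[0,0,0],[0,0,0],[0,0,0],[0,0,0],[0,0,0],[0,0,0],[-0.9,0,0],[-0.9,0,0],[-0.3,0,0]],"spin":[-1,-1,-1,-1,-1,-1,-0.25,0,0,0]}' >/dev/null
python3 -m jog '{"jaw":[80,80],"slide":[[0,0,0],[0,0,0]],"spin":[0,0]}'
python3 - <<'E'
from h import *
f,m=look("mould2",None); blob(f,m,(619,-152),48,"tan"); plate(f,m,(619,-152),smax=27)
cv2.imwrite("pics/m4.png",cv2.resize(f[40:190,170:330],None,fx=3,fy=3))
E
```

```text
time_s: 15.45
ee_pos: [620.7, -151.8, 215.9]
ee_rot: [179.8, -0.2, 40.3]
force: [0.1, -0.2, 0.9]
gripper_width: 79.6
gripper_force: 0.0
time_s: 16.65
ee_pos: [619.6, -213.8, 212.2]
ee_rot: [-180.0, -0.1, 90.0]
force: [0.2, 0.6, 1.0]
gripper_width: 80.5
gripper_force: 0.0
mould2 t 16.65 tcp [ 619.6 -213.8  212.2] rot [-1.7999e+02 -5.0000e-02  8.9990e+01]
tan centroid [ 618.9 -151.4] rect [ 618.8 -152. ] [50.7 50.9] 28.2 ell [ 618.9 -151.9] [50.3 50.5] z 48
centroid [ 619.5 -184.1] rect [ 619.5 -184.1] [15.4  4.7] 0.1 ell [ 619.5 -184.1] [ 5.3 20.7]
```

View pics/m4.png

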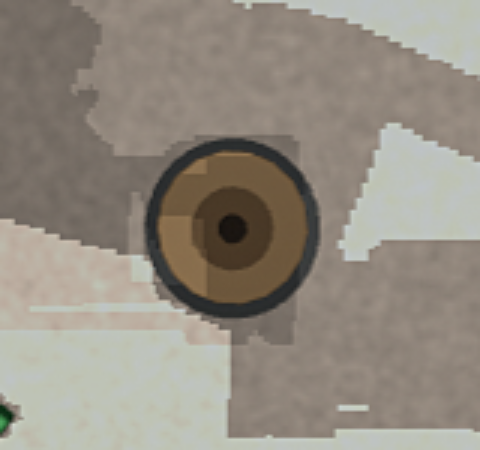

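The mould stands centred in its dark ring, which spans x 146–320 and y 137–319 in the crop against the mould's 158–309 and 151–305. Now a finer ring fit.

```bash
python3 - <<'E'
from h import *
f,m=load("mould2"); h=cv2.cvtColor(f,cv2.COLOR_BGR2HSV)
k=cv2.inRange(h[:,:,2],0,75); w=np.zeros_like(k); cv2.circle(w,tuple(int(i) for i in pix(m,[619,-152,6])),33,255,-1); k&=w
cs,_=cv2.findContours(k,cv2.RETR_EXTERNAL,cv2.CHAIN_APPROX_NONE); c=max(cs,key=cv2.contourArea)
P=cast(m,cv2.convexHull(c)[:,0],6)[:,:2].astype(np.float32); print(cv2.fitEllipse(P),cv2.minEnclosingCircle(P))
E
```

```text
((618.7286987304688, -153.4961700439453), (66.48728942871094, 67.62683868408203), 179.41819763183594) ((618.8696899414062, -153.46839904785156), 33.77853775024414)
```

The mould is within about 1 mm, so I leave it. Next, poses of the arch and its plate from straight edges plus a circle fit of the front.

```bash
cat >> h.py <<'E'
from scipy.optimize import least_squares
def dpose(P,a0,R,L,skip=6):
    """D-shaped outline points -> origin, axis angle. Points are split by direction round the centre: front arc -> circle, sides and rear -> lines"""
    P=np.asarray(P,float); a=np.radians(a0); c=P.mean(0)
    for _ in range(6):
        x=np.array([np.cos(a),np.sin(a)]); y=np.array([-x[1],x[0]]); q=(P-c)@np.c_[x,y]
        fr=q[:,0]>2; sd=(q[:,0]<-2)&(q[:,0]>-L+5)
        rr=np.median(q[(np.abs(q[:,1])<R-8)&(q[:,0]<0),0]); re=(np.abs(q[:,1])<R-6)&(q[:,0]<-8)&(np.abs(q[:,0]-rr)<2.5)
        def res(p):
            ca,sa=np.cos(p[2]),np.sin(p[2]); X=(P-p[:2])@np.array([[ca,-sa],[sa,ca]])
            return np.r_[np.hypot(*X[fr].T)-p[3],np.abs(X[sd,1])-p[3],X[re,0]+p[4]]
        s=least_squares(res,[*c,a,R,L],loss="soft_l1"); c,a=s.x[:2],s.x[2]
    print("origin",c.round(1),"axis deg",np.degrees(a).round(1),"R,L",s.x[3:].round(1),"n",fr.sum(),sd.sum(),re.sum(),"rms",np.sqrt(np.mean(s.fun**2)).round(2))
    return c,np.degrees(a)
E
python3 - <<'E'
from h import *
f,m=load("archpl"); P,c=plate(f,m,(512,-373),vmax=176,smax=23); dpose(P,8,39,35)
f,m=load("arch"); P,c=blob(f,m,(457,-108),20,"tan"); dpose(P,-22,31,27)
E
```

```text
centroid [ 511.4 -380.9] rect [ 512.3 -382.7] [80.8 79.5] 9.6 ell [ 510.9 -382. ] [80.3 84.2]
origin [ 513.5 -381.5] axis deg 12.4 R,L [38.7 36.7] n 92 48 47 rms 0.69
tan centroid [ 457.1 -111.7] rect [ 458.1 -113.1] [61.7 61.3] 67.1 ell [ 456.9 -112.2] [60.9 66.5] z 20
origin [ 458.1 -113.1] axis deg -23.7 R,L [30.1 26.3] n 73 39 34 rms 3.68
```

```bash

python3 -m jog '{"jaw":[91,91,91,91,91,91,91,91,91],"slide":[[0.2,-0.9,0.4],[0.2,-0.9,0.4],[0.2,-0.9,0.4],[0.2,-0.9,0.4],[0.2,-0.9,0.4],[0.1,-0.9,0],[0,0,0],[0,0,0],[0,0,0]],"spin":[0,0,0,0,0,0,0,0,0]}'
python3 -c "
from h import *
f,m=look('arch3',None); cv2.imwrite('pics/m5.png',cv2.resize(f[30:230,140:360],None,fx=3,fy=3))
h=cv2.cvtColor(f,cv2.COLOR_BGR2HSV);u=pix(m,[458,-113,20]).astype(int);print(u,[h[u[1],u[0]+d].tolist() for d in range(-45,46,5)])"
```

```text
time_s: 17.6
ee_pos: [459.0, -181.4, 152.7]
ee_rot: [179.9, 0.0, 90.0]
force: [0.9, 0.1, 0.6]
gripper_width: 90.9
gripper_force: 0.0
arch3 t 17.6 tcp [ 459.  -181.4  152.7] rot [1.7988e+02 3.0000e-02 9.0040e+01]
[246 108] [[15, 38, 120], [15, 38, 122], [14, 37, 116], [16, 113, 108], [17, 112, 107], [16, 110, 107], [17, 112, 107], [16, 105, 102], [16, 102, 110], [17, 108, 106], [17, 107, 98], [17, 112, 107], [17, 112, 107], [16, 113, 108], [17, 106, 108], [18, 109, 91], [15, 35, 116], [14, 38, 142], [15, 36, 141]]
```

View pics/m5.png

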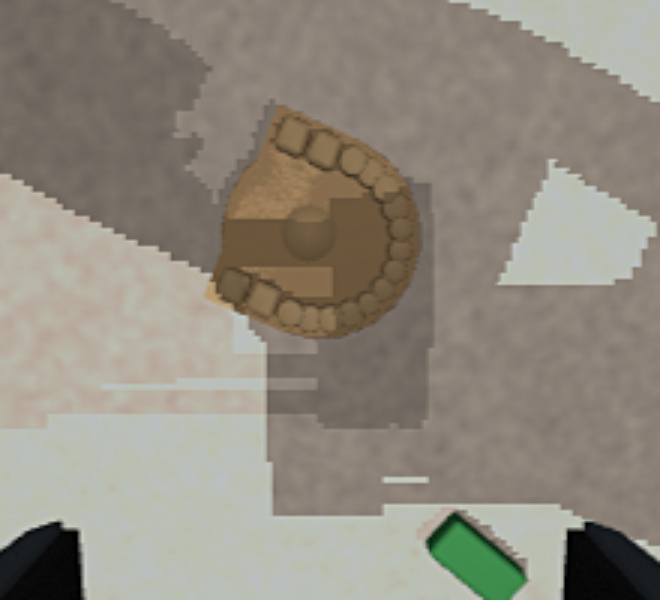

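The whole arch is visible, with rear corners (275,103) and (207,297) in the crop and the front at (420,240). Next I fit it, then view the plate closer.

```bash

python3 -m jog '{"jaw":[91,91,91,91,91,91,91,91,91,91],"slide":[[-0.9,0.2,0],[-0.9,0.2,0],[-0.9,0.2,0],[-0.9,0.2,0],[-0.9,0.2,0],[-0.9,0.2,0],[-0.9,0.2,0],[-0.9,0.2,0],[-0.9,0.2,0],[-0.6,0,0]],"spin":[0,0,0,0,0,0,0,0,0,0]}' >/dev/null
python3 -m jog '{"jaw":[91,91],"slide":[[0,0,0],[0,0,0]],"spin":[0,0]}'
python3 - <<'E'
from h import *
f,m=load("arch3"); P,c=blob(f,m,(458,-113),20,"tan",70); dpose(P,-22,31,27)
f,m=look('archpl3',None); P,c=plate(f,m,(513,-381),vmax=150,smax=25,rmax=65,close=9); dpose(P,10,39,35)
g=f.copy(); cv2.drawContours(g,[c],-1,(0,0,255),1)
u=pix(m,[513,-381,6]).astype(int); u=np.clip(u,75,400);A=[x[u[1]-70:u[1]+70,u[0]-70:u[0]+70] for x in(f,g)]
cv2.imwrite("pics/m6.png",cv2.resize(np.hstack(A),(800,400),interpolation=cv2.INTER_NEAREST))
E
```

```text
time_s: 18.85
ee_pos: [512.0, -442.1, 151.5]
ee_rot: [-180.0, -0.1, 90.0]
force: [-0.1, 0.0, -0.2]
gripper_width: 91.1
gripper_force: 0.0
tan centroid [ 456.7 -111.4] rect [ 458.1 -113. ] [61.8 61. ] 67.0 ell [ 456.3 -112. ] [62.5 66.5] z 20
origin [ 457.9 -112.9] axis deg -23.1 R,L [30.4 27.3] n 91 41 52 rms 0.86
archpl3 t 18.85 tcp [ 512.  -442.1  151.5] rot [-1.7997e+02 -8.0000e-02  8.9980e+01]
centroid [ 512.  -380.5] rect [ 514.2 -381.7] [77.4 78.1] 9.6 ell [ 511.3 -382.1] [80.1 84.4]
origin [ 514.  -381.5] axis deg 9.8 R,L [38.5 34.8] n 110 57 59 rms 0.68
```

View pics/m6.png

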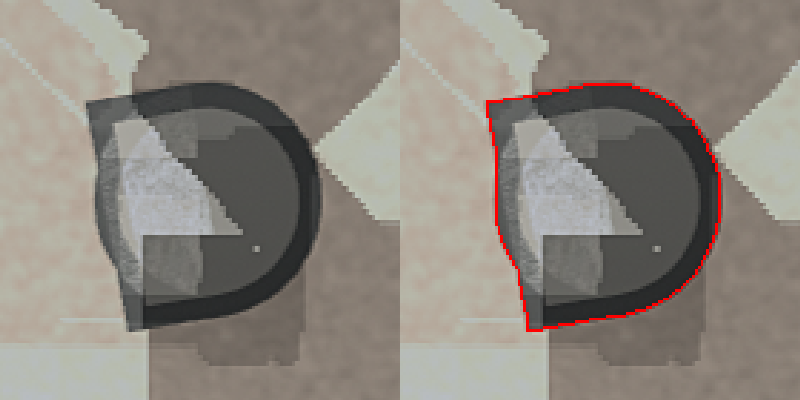

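The plate's left part shows a bulge past the rear edge and a bright textured patch, so something may be lying on it. I zoom in on it from the wrist and side cameras.

```bash
python3 - <<'E'
from h import *
f,m=load("archpl3");u=pix(m,[500,-381,6]).astype(int);a=cv2.resize(f[u[1]-45:u[1]+45,u[0]-45:u[0]+45],(400,400),interpolation=cv2.INTER_CUBIC)
s=env.grab_frame("side")[:,:,::-1];v=pix(env.camera_model("side"),[510,-381,6]).astype(int);print(v)
b=cv2.resize(s[v[1]-25:v[1]+25,v[0]-25:v[0]+25],(400,400),interpolation=cv2.INTER_CUBIC)
cv2.imwrite("pics/m7.png",np.hstack([a,b]))
E
```

```text
[285 138]
```

View pics/m7.png

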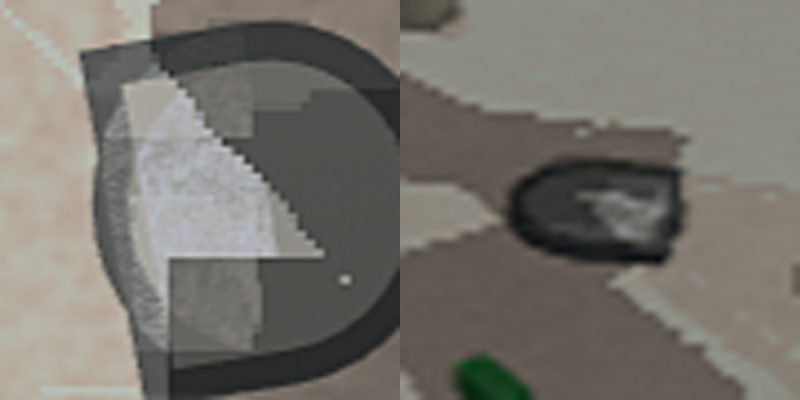

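```bash

python3 -m jog '{"jaw":[91,91,91,91,91],"slide":[[0,-0.9,0.8],[0,-0.9,0.8],[0,-0.9,0],[0,0,0],[0,0,0]],"spin":[0,0,0,0,0]}' | head -2
python3 -c "
from h import *
look('pa',None)"
python3 -m jog '{"jaw":[91,91,91,91,91,91,91,91],"slide":[[-0.3,0.9,0],[-0.3,0.9,0],[-0.3,0.9,0],[0,0.9,0],[0,0.9,0],[0,0.9,0],[0,0,0],[0,0,0]],"spin":[0,0,0,0,0,0,0,0]}' | head -2
python3 - <<'E'
from h import *
look('pb',None); A=[]
for n in("pa","pb"):
    f,m=load(n); u=pix(m,[505,-381,6]).astype(int); print(u); u=np.clip(u,60,440); A.append(cv2.resize(f[u[1]-60:u[1]+60,u[0]-60:u[0]+60],(400,400),interpolation=cv2.INTER_CUBIC))
s=env.grab_frame("scene")[:,:,::-1];v=pix(env.camera_model("scene"),[510,-381,6]).astype(int)
B=[cv2.resize(s[v[1]-20:v[1]+20,v[0]-40:v[0]+40],(400,200),interpolation=cv2.INTER_CUBIC)]
s=env.grab_frame("side")[:,:,::-1];v=pix(env.camera_model("side"),[510,-381,6]).astype(int)
B+=[cv2.resize(s[v[1]-20:v[1]+20,v[0]-40:v[0]+40],(400,200),interpolation=cv2.INTER_CUBIC)]
cv2.imwrite("pics/m8.png",np.vstack([np.hstack(A),np.hstack(B)]))
E
```

```text
time_s: 19.45
ee_pos: [431.1, -442.1, 105.0]
pa t 19.45 tcp [ 431.1 -442.1  105. ] rot [1.7992e+02 4.0000e-02 9.0000e+01]
time_s: 20.3
ee_pos: [593.9, -468.7, 103.9]
pb t 20.3 tcp [ 593.9 -468.7  103.9] rot [1.800e+02 1.000e-02 9.011e+01]
[336 118]
[137  83]
```

View pics/m8.png

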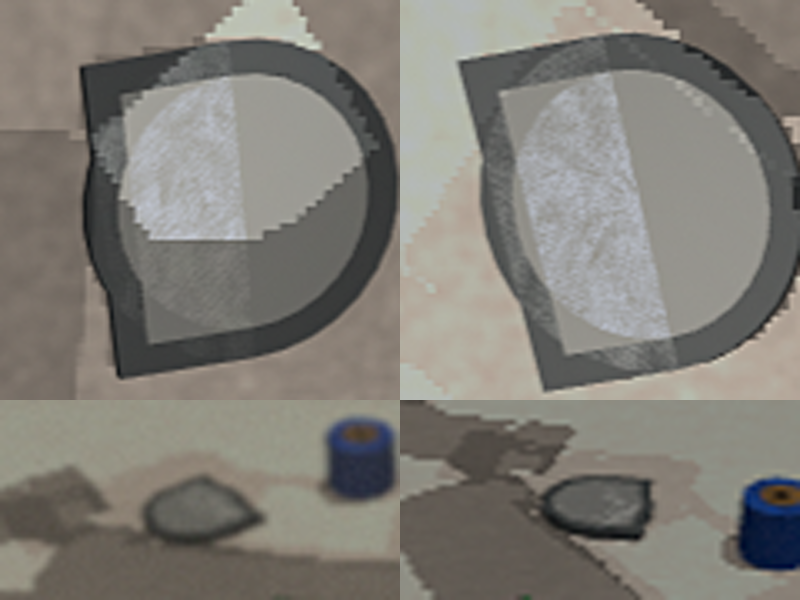

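Good: there is no object on the plate. The patch is a rendering artifact of a full disc overlapping the rear block, and that disc also bulges past the rear edge. I refit with the rear middle left out.

```bash
sed -i 's/re=(np.abs(q\[:,1\])<R-6)&(q\[:,0\]<-8)&(np.abs(q\[:,0\]-rr)<2.5)/re=(np.abs(q[:,1])<R-4)\&(np.abs(q[:,1])>R\/2+2)\&(q[:,0]<-L+4)/' h.py
python3 - <<'E'
from h import *
for n in("archpl3","pb","pa"):
    f,m=load(n); print(n); P,c=plate(f,m,(513,-381),vmax=150 if n!="pb" else 172,smax=25,rmax=65,close=9); dpose(P,10,39,35)
for n in("arch","arch3"):
    f,m=load(n); print(n);P,c=blob(f,m,(458,-113),20,"tan",70); dpose(P,-22,31,27)
E
```

```text
archpl3
centroid [ 512.  -380.5] rect [ 514.2 -381.7] [77.4 78.1] 9.6 ell [ 511.3 -382.1] [80.1 84.4]
origin [ 514.  -381.6] axis deg 9.7 R,L [38.5 34. ] n 110 57 28 rms 0.27
pb
centroid [ 513.1 -380.8] rect [ 514.6 -381.8] [78.  78.2] 9.5 ell [ 513.  -382.4] [79.  80.7]
origin [ 515.  -381.9] axis deg 9.1 R,L [38.2 34.7] n 134 68 28 rms 1.21
pa
centroid [ 512.3 -380. ] rect [ 514.  -381.6] [77. 78.] 8.8 ell [ 512.2 -381.6] [78.9 82. ]
origin [ 514.3 -381.5] axis deg 9.2 R,L [38.4 34.7] n 129 67 30 rms 0.73
arch
tan centroid [ 457.1 -111.7] rect [ 458.1 -113.1] [61.7 61.3] 67.1 ell [ 456.9 -112.2] [60.9 66.5] z 20
origin [ 458.1 -113.1] axis deg -23.6 R,L [30.1 26. ] n 73 39 17 rms 3.89
arch3
tan centroid [ 456.7 -111.4] rect [ 458.1 -113. ] [61.8 61. ] 67.0 ell [ 456.3 -112. ] [62.5 66.5] z 20
origin [ 457.9 -112.8] axis deg -22.7 R,L [30.4 26. ] n 91 40 19 rms 0.29
```

```bash

python3 -c "
from h import *
m=env.camera_model('side');print('bottle',cast(m,[316,104],0).round(0), 'tray',cast(m,[95,132],0).round(0),cast(m,[207,137],0).round(0))"
python3 -m jog '{"jaw":[91,91,91,91,91,91,91,91,91,91],"slide":[[1,-0.4,-0.3],[1,-0.4,-0.3],[1,-0.4,-0.3],[1,-0.4,0],[1,-0.4,0],[1,-0.4,0],[1,-0.4,0],[1,-0.4,0],[1,-0.4,0],[1,-0.4,0]],"spin":[0,0,0,0,0,0,0,0,0,0]}'
python3 -m jog '{"jaw":[91,91,91,91,91,91,91,91,91,91],"slide":[[1,-0.4,0],[0.94,-0.32,0],[0,0,0],[0,0,0],[0,0,0],[0,0,0],[0,0,0],[0,0,0],[0,0,0],[0,0,0]],"spin":[0,0,1,1,1,1,1,1,1,1]}'
python3 -m jog '{"jaw":[91,91,91,91,91,91,91,91,91],"slide":[[0,0,0],[0,0,0],[0,0,0],[0,0,0],[0,0,0],[0,0,0],[0,0,0],[0,0,0],[0,0,0]],"spin":[1,1,1,1,1,1,0.1,0,0]}'
```

```text
bottle [[ 469. -705.    0.]] tray [[1185. -229.    0.]] [[ 778. -316.    0.]]
time_s: 21.45
ee_pos: [471.4, -168.7, 131.7]
ee_rot: [179.9, 0.0, 89.9]
force: [0.4, 0.6, -0.0]
gripper_width: 90.8
gripper_force: 0.0
time_s: 22.45
ee_pos: [450.5, -111.6, 131.6]
ee_rot: [180.0, -0.0, 25.6]
force: [-1.0, -1.0, 0.2]
gripper_width: 91.2
gripper_force: 0.0
time_s: 23.35
ee_pos: [450.9, -111.4, 131.3]
ee_rot: [-180.0, -0.0, -22.7]
force: [0.2, 0.2, 0.2]
gripper_width: 91.1
gripper_force: 0.0
```

```bash

python3 -m jog '{"jaw":[91,91,91,91,91,91,91,91],"slide":[[0.03,-0.05,0.8],[0,0,0.9],[0,0,0.9],[0,0,0.8],[0,0,0.5],[0,0,0.3],[0,0,0],[0,0,0]],"spin":[0,0,0,0,0,0,0,0]}'
python3 -m jog '{"jaw":[75,65,58,58,58,58,58,58,58],"slide":[[0,0,0],[0,0,0],[0,0,0],[0,0,0],[0,0,0],[0,0,0],[0,0,0],[0,0,0],[0,0,0]],"spin":[0,0,0,0,0,0,0,0,0]}' 15
```

```text
time_s: 24.15
ee_pos: [453.0, -110.4, 5.6]
ee_rot: [-180.0, -0.1, -22.8]
force: [-0.3, 0.5, -0.8]
gripper_width: 91.1
gripper_force: 0.0
time_s: 25.05
ee_pos: [452.7, -110.3, 5.5]
ee_rot: [-180.0, -0.0, -22.8]
force: [-1.4, 0.3, 5.2]
gripper_width: 61.8
gripper_force: 15.0
```

```bash

python3 -m jog '{"jaw":[58,58,58,58,58,58,58,58,58],"slide":[[0,0,-0.2],[0,0,-0.7],[0,0,-0.9],[0,0,-0.7],[0,0,0],[0,0,0],[0,0,0],[0,0,0],[0,0,0]],"spin":[0,0,0,0,-1,-1,-1,-1,-0.04]}'
python3 -m jog '{"jaw":[58,58,58,58,58,58,58,58,58,58],"slide":[[0.03,0.6,0],[0.03,1,0],[0.03,1,0],[0.03,1,0],[0.03,1,0],[0.03,1,0],[0.03,1,0],[0.03,1,0],[0.03,1,0],[0.03,0.6,0]],"spin":[0,0,0,0,0,0,0,0,0,0]}' >/dev/null
python3 -m jog '{"jaw":[58,58,58],"slide":[[0,0,0],[0,0,0],[0,0,0]],"spin":[0,0,0]}'
```

```text
time_s: 25.95
ee_pos: [452.1, -110.1, 80.0]
ee_rot: [-180.0, 0.0, 9.5]
force: [0.9, -0.0, -1.8]
gripper_width: 61.5
gripper_force: 15.0
time_s: 27.25
ee_pos: [506.5, -379.7, 79.8]
ee_rot: [-179.9, 0.1, 9.5]
force: [0.2, -0.1, -0.9]
gripper_width: 61.8
gripper_force: 15.0
```

```bash

python3 -m jog '{"jaw":[58,58,58,58,58,58,58],"slide":[[0.05,0.1,0.5],[0,0,0.8],[0,0,0.6],[0,0,0.25],[0,0,0.08],[0,0,0],[0,0,0]],"spin":[0,0,0,0,0,0,0]}'
python3 -m jog '{"jaw":[58,58,58],"slide":[[0,0,0.04],[0,0,0],[0,0,0]],"spin":[0,0,0]}'
```

```text
time_s: 27.95
ee_pos: [509.7, -384.0, 14.1]
ee_rot: [179.9, -0.1, 9.5]
force: [-0.3, 0.4, -1.1]
gripper_width: 62.0
gripper_force: 15.0
time_s: 28.25
ee_pos: [509.2, -383.8, 12.5]
ee_rot: [180.0, -0.0, 9.5]
force: [0.1, 0.8, -1.8]
gripper_width: 61.8
gripper_force: 15.0
```

```bash

python3 -m jog '{"jaw":[58,58,58],"slide":[[-0.02,-0.04,0.03],[0,0,0],[0,0,0]],"spin":[0,0,0]}'
python3 -m jog '{"jaw":[58,58,58],"slide":[[0,0,0.03],[0,0,0],[0,0,0]],"spin":[0,0,0]}'
```

```text
time_s: 28.55
ee_pos: [508.5, -382.8, 11.5]
ee_rot: [180.0, -0.0, 9.5]
force: [0.1, -0.6, 1.3]
gripper_width: 62.2
gripper_force: 15.0
time_s: 28.85
ee_pos: [508.5, -382.9, 11.5]
ee_rot: [179.9, -0.1, 9.5]
force: [-1.1, 0.3, 6.5]
gripper_width: 62.0
gripper_force: 15.0
```

```bash

python3 -m jog '{"jaw":[70,85,85,85,85,85,85,85,85,85],"slide":[[0,0,0],[0,0,0],[0,0,0],[0,0,-0.3],[0,0,-0.8],[0,0,-1],[0,0,-1],[0,0,-1],[0,0,-0.6],[0,0,0]],"spin":[0,0,0,0,0,0,-1,-1,-1,-1]}' >/dev/null
python3 -m jog '{"jaw":[85,85,85,85,85,85,85,85,85,85],"slide":[[0,0,0],[0,0,0],[0,0,0],[0,0,0],[0,0,0],[0,0,0],[0,0,0],[-1,0,0],[-1,0,0],[-0.2,0.15,0]],"spin":[-1,-1,-1,-1,-1,-1,-0.06,0,0,0]}' >/dev/null
python3 -m jog '{"jaw":[85,85],"slide":[[0,0,0],[0,0,0]],"spin":[0,0]}'
python3 - <<'E'
from h import *
f,m=look("arch4",None); P,c=blob(f,m,(514,-381),26,"tan",60); dpose(P,9,31,27); cv2.drawContours(f,[c],-1,(0,0,255),1)
h=cv2.cvtColor(load("arch4")[0],cv2.COLOR_BGR2HSV)
k=cv2.inRange(h,(0,0,25),(179,26,150))|cv2.inRange(h,(8,75,25),(28,255,255)); w=np.zeros_like(k); cv2.circle(w,tuple(int(i) for i in pix(m,[510,-381,6])),58,255,-1)
k=cv2.morphologyEx(k&w,cv2.MORPH_CLOSE,np.ones((5,5),np.uint8));k=cv2.morphologyEx(k,cv2.MORPH_OPEN,np.ones((5,5),np.uint8));cs,_=cv2.findContours(k,0,1);c=max(cs,key=cv2.contourArea);dpose(cast(m,c[:,0],6)[:,:2],9,39,35)
cv2.drawContours(f,[c],-1,(0,255,0),1);u=pix(m,[510,-381,6]).astype(int)
cv2.imwrite("pics/m9.png",cv2.resize(f[u[1]-65:u[1]+65,u[0]-65:u[0]+65],(585,585),interpolation=cv2.INTER_NEAREST))
E
```

```text
time_s: 31.05
ee_pos: [512.7, -447.7, 151.1]
ee_rot: [-180.0, -0.1, 90.0]
force: [0.4, -0.0, -0.2]
gripper_width: 84.9
gripper_force: 0.0
arch4 t 31.05 tcp [ 512.7 -447.7  151.1] rot [-1.7998e+02 -6.0000e-02  8.9960e+01]
tan centroid [ 512.9 -381.6] rect [ 514.5 -382.3] [61.1 62.2] 9.5 ell [ 512.4 -382.6] [62.9 66.6] z 26
origin [ 514.2 -382.3] axis deg 9.5 R,L [30.5 26.1] n 93 43 21 rms 0.3
origin [ 514.2 -381.7] axis deg 9.6 R,L [38.5 34.2] n 112 57 29 rms 0.3
```

View pics/m9.png

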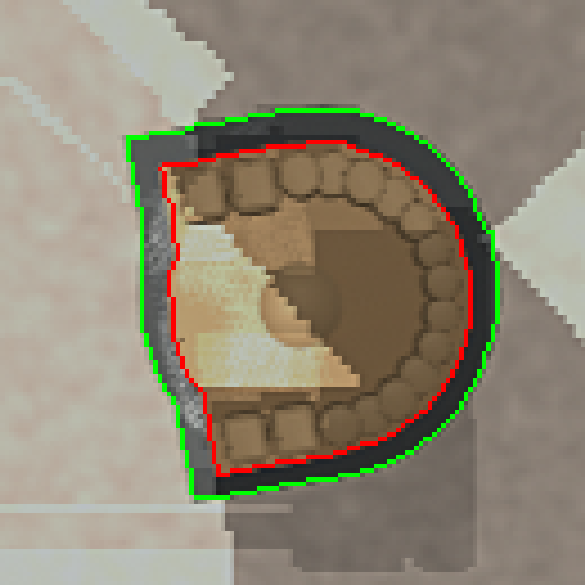

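The arch sits within 0.6 mm and 0.1° of its plate. Next, the quadrant.

```bash

python3 -m jog '{"jaw":[60,60,60,60,60,60,60,60,60,60],"slide":[[1,-0.05,0],[1,-0.05,0],[1,-0.05,0],[1,-0.05,0],[1,-0.05,0],[1,-0.05,0],[1,-0.05,0],[1,-0.05,0],[1,-0.05,0],[1,-0.05,0]],"spin":[0,0,0,0,0,0,0,0,0,0]}' >/dev/null
python3 -m jog '{"jaw":[60,60,60,60,60,60,60,60,60,60],"slide":[[1,-0.05,0],[1,-0.05,0],[1,-0.05,0],[1,-0.05,0],[1,-0.05,0],[1,-0.05,0],[1,-0.05,0],[1,-0.04,0],[0,0,0],[0,0,0]],"spin":[0,0,0,0,0,0,0,0,-1,-1]}' >/dev/null
python3 -m jog '{"jaw":[60,60,60,60,60,60,60],"slide":[[0,0,0],[0,0,0],[0,0,0],[0,0,0],[0,0,0],[0,0,0],[0,0,0]],"spin":[-1,-1,-1,-1,-0.35,0,0]}'
```

```text
time_s: 33.8
ee_pos: [485.5, 91.8, 151.5]
ee_rot: [180.0, 0.0, 140.8]
force: [-0.3, 0.4, -0.4]
gripper_width: 59.5
gripper_force: 0.0
```

Position is good. Descend to z = 5 (146.5 mm, 4.88 units) and grip.

```bash

python3 -m jog '{"jaw":[60,60,60,60,60,60,60,60,60],"slide":[[0,0,0.8],[0,0,0.9],[0,0,0.9],[0,0,0.9],[0,0,0.8],[0,0,0.4],[0,0,0.18],[0,0,0],[0,0,0]],"spin":[0,0,0,0,0,0,0,0,0]}'
python3 -m jog '{"jaw":[45,32,22,20,20,20,20,20,20],"slide":[[0,0,0],[0,0,0],[0,0,0],[0,0,0],[0,0,0],[0,0,0],[0,0,0],[0,0,0],[0,0,0]],"spin":[0,0,0,0,0,0,0,0,0]}' 12
```

```text
time_s: 34.7
ee_pos: [486.9, 91.6, 5.8]
ee_rot: [179.9, 0.1, 140.8]
force: [-0.6, 0.6, -0.2]
gripper_width: 59.9
gripper_force: 0.0
time_s: 35.6
ee_pos: [486.2, 91.4, 5.0]
ee_rot: [180.0, 0.0, 140.8]
force: [-0.3, 0.2, 3.8]
gripper_width: 23.9
gripper_force: 12.0
```

```bash

python3 -m jog '{"jaw":[20,20,20,20,20,20,20,20,20,20],"slide":[[0,0,-0.2],[0,0,-0.7],[0,0,-0.9],[0,0,-0.7],[0,0,0],[0,0,0],[0,0,0],[0,0,0],[0,0,0],[0,0,0]],"spin":[0,0,0,0,-1,-1,-1,-1,-1,-1]}' >/dev/null
python3 -m jog '{"jaw":[20,20,20,20,20,20,20,20,20,20],"slide":[[0,0,0],[0,0,0],[0.11,0.64,0],[0.11,0.8,0],[0.11,0.8,0],[0.11,0.8,0],[0.11,0.8,0],[0.11,0.8,0],[0.11,0.8,0],[0.11,0.8,0]],"spin":[-1,-0.75,0,0,0,0,0,0,0,0]}' >/dev/null
python3 -m jog '{"jaw":[20,20,20],"slide":[[0,0,0],[0,0,0],[0,0,0]],"spin":[0,0,0]}'
```

```text
time_s: 37.9
ee_pos: [389.5, 253.1, 79.9]
ee_rot: [-180.0, 0.0, -157.2]
force: [-0.7, -0.0, -0.2]
gripper_width: 24.0
gripper_force: 12.0
```

```bash

python3 -m jog '{"jaw":[20,20,20,20,20,20,20,20],"slide":[[0,0,0.5],[0,0.02,0.8],[0,0,0.6],[0,0,0.25],[0,0,0.08],[0,0,0],[0,0,0],[0,0,0]],"spin":[0,0,0,0,0,0,0,0]}'
python3 -m jog '{"jaw":[20,20,20],"slide":[[0,0,0.04],[0,0,0],[0,0,0]],"spin":[0,0,0]}'
```

```text
time_s: 38.7
ee_pos: [389.5, 254.6, 13.7]
ee_rot: [180.0, 0.1, -157.2]
force: [0.0, -0.6, -1.3]
gripper_width: 23.8
gripper_force: 12.0
time_s: 39.0
ee_pos: [388.9, 254.4, 11.9]
ee_rot: [-180.0, 0.0, -157.2]
force: [0.6, 0.8, -0.1]
gripper_width: 23.9
gripper_force: 12.0
```

```bash

python3 -m jog '{"jaw":[20,20,20],"slide":[[0,-0.02,0.03],[0,0,0],[0,0,0]],"spin":[0,0,0]}'
python3 -m jog '{"jaw":[20,20,20],"slide":[[0,0,0.02],[0,0,0],[0,0,0]],"spin":[0,0,0]}'
```

```text
time_s: 39.3
ee_pos: [389.3, 253.9, 11.0]
ee_rot: [180.0, 0.0, -157.2]
force: [-0.2, -0.7, 1.4]
gripper_width: 24.2
gripper_force: 12.0
time_s: 39.6
ee_pos: [389.3, 253.9, 11.0]
ee_rot: [180.0, 0.0, -157.2]
force: [-1.7, -0.1, 7.7]
gripper_width: 23.9
gripper_force: 12.0
```

```bash

python3 -m jog '{"jaw":[35,55,60,60,60,60,60,60,60,60],"slide":[[0,0,0],[0,0,0],[0,0,-0.3],[0,0,-0.8],[0,0,-1],[0,0,-1],[0,0,-1],[0,0,-0.6],[0,0,0],[0,0,0]],"spin":[0,0,0,0,0,1,1,1,1,1]}' >/dev/null
python3 -m jog '{"jaw":[60,60,60,60,60,60,60,60,60,60],"slide":[[0,0,0],[0,0,0],[0,0,0],[0,0,0],[0,0,0],[0,0,0],[0,0,0],[0,0,0],[0,0,0],[0,0,0]],"spin":[1,1,1,1,1,1,1,1,1,0.1]}' >/dev/null
python3 -m jog '{"jaw":[60,60,60,60,60],"slide":[[-0.8,0,0],[-0.8,0,0],[-0.6,0,0],[0,0,0],[0,0,0]],"spin":[0,0,0,0,0]}'
python3 - <<'E'
from h import *
f,m=look("quad4",None); P,c=blob(f,m,(389,254),26,"tan",60)
h=cv2.cvtColor(f,cv2.COLOR_BGR2HSV); k=cv2.inRange(h,(0,0,25),(179,26,150))|cv2.inRange(h,(8,75,25),(28,255,255)); w=np.zeros_like(k); cv2.circle(w,tuple(int(i) for i in pix(m,[389,254,6])),50,255,-1)
k=cv2.morphologyEx(k&w,cv2.MORPH_CLOSE,np.ones((5,5),np.uint8));k=cv2.morphologyEx(k,cv2.MORPH_OPEN,np.ones((5,5),np.uint8));cs,_=cv2.findContours(k,0,1);d=max(cs,key=cv2.contourArea);print(cv2.minAreaRect(cast(m,d[:,0],6)[:,:2].astype(np.float32)))
cv2.drawContours(f,[c],-1,(0,0,255),1);cv2.drawContours(f,[d],-1,(0,255,0),1);cv2.imwrite("pics/q.png",f)
E
```

```text
time_s: 42.1
ee_pos: [389.4, 188.0, 151.6]
ee_rot: [180.0, -0.0, 90.0]
force: [0.3, -0.7, 0.1]
gripper_width: 59.8
gripper_force: 0.0
quad4 t 42.1 tcp [389.4 188.  151.6] rot [ 1.7996e+02 -4.0000e-02  9.0030e+01]
tan centroid [388.3 253.4] rect [388.  253.1] [53.7 23.8] 23.0 ell [388.1 253.1] [26.  66.3] z 26
((388.4440002441406, 253.70339965820312), (70.18712615966797, 39.92159652709961), 22.971948623657227)
```

The quadrant is within 0.7 mm and 0.1°. Now the die.

```bash

python3 -m jog '{"jaw":[60,60,60,60,60,60,60,60,60,60],"slide":[[0.9,0.58,0],[0.9,0.58,0],[0.9,0.58,0],[0.9,0.58,0],[0.9,0.58,0],[0.9,0.58,0],[0.9,0.59,0],[0,0,0],[0,0,0],[0,0,0]],"spin":[0,0,0,0,0,0,0,0,0,0]}'
python3 -m jog '{"jaw":[60,60,60,60,60,60,60,60,60],"slide":[[0,0,0.8],[0,0,0.9],[0,0,0.9],[0,0,0.9],[0,0,0.8],[0,0,0.4],[0,0,0.18],[0,0,0],[0,0,0]],"spin":[0,0,0,0,0,0,0,0,0]}'
python3 -m jog '{"jaw":[45,35,28,26,26,26,26,26],"slide":[[0,0,0],[0,0,0],[0,0,0],[0,0,0],[0,0,0],[0,0,0],[0,0,0],[0,0,0]],"spin":[0,0,0,0,0,0,0,0]}' 10
```

```text
time_s: 43.15
ee_pos: [510.4, 376.5, 150.9]
ee_rot: [-179.9, 0.0, 90.0]
force: [1.2, 0.2, 0.1]
gripper_width: 59.9
gripper_force: 0.0
time_s: 44.05
ee_pos: [512.0, 377.2, 6.1]
ee_rot: [179.9, -0.1, 90.0]
force: [0.5, 0.2, 0.0]
gripper_width: 60.2
gripper_force: 0.0
time_s: 44.85
ee_pos: [511.4, 376.8, 5.1]
ee_rot: [180.0, -0.0, 90.0]
force: [-1.2, -0.2, 3.1]
gripper_width: 29.5
gripper_force: 10.0
```

```bash

python3 -m jog '{"jaw":[26,26,26,26,26,26,26,26,26,26],"slide":[[0,0,-0.2],[0,0,-0.7],[0,0,-0.9],[0,0,-0.7],[-0.5,0.25,0],[-0.9,0.45,0],[-0.9,0.45,0],[-0.9,0.45,0],[-0.9,0.45,0],[-0.9,0.45,0]],"spin":[0,0,0,0,0,0,0,0,0,0]}' >/dev/null
python3 -m jog '{"jaw":[26,26,26,26,26,26,26],"slide":[[-0.9,0.45,0],[-0.9,0.45,0],[-0.9,0.45,0],[-0.86,0.48,0],[0,0,0],[0,0,0],[0,0,0]],"spin":[0,0,0,0,0,0,0]}'
```

```text
time_s: 46.55
ee_pos: [640.3, 120.1, 79.1]
ee_rot: [-179.9, 0.0, 90.0]
force: [-0.3, 0.6, -0.4]
gripper_width: 29.9
gripper_force: 10.0
```

```bash

python3 -m jog '{"jaw":[26,26,26,26,26,26,26,26],"slide":[[0,0,0.5],[0,0,0.8],[0,0,0.6],[0,0,0.25],[0,0,0.08],[0,0,0],[0,0,0],[0,0,0]],"spin":[0,0,0,0,0,0,0,0]}'
python3 -m jog '{"jaw":[26,26,26],"slide":[[0,0,0.03],[0,0,0],[0,0,0]],"spin":[0,0,0]}'
```

```text
time_s: 47.35
ee_pos: [641.8, 120.1, 14.0]
ee_rot: [179.9, -0.0, 90.0]
force: [-0.6, 0.6, 0.3]
gripper_width: 29.4
gripper_force: 10.0
time_s: 47.65
ee_pos: [641.2, 119.9, 12.2]
ee_rot: [180.0, -0.0, 90.0]
force: [-0.7, -0.3, -0.4]
gripper_width: 29.8
gripper_force: 10.0
```

```bash

python3 -m jog '{"jaw":[26,26,26],"slide":[[0,0,0.04],[0,0,0],[0,0,0]],"spin":[0,0,0]}'
python3 -m jog '{"jaw":[26,26,26],"slide":[[0,0,0.02],[0,0,0],[0,0,0]],"spin":[0,0,0]}'
```

```text
time_s: 47.95
ee_pos: [641.4, 119.9, 11.1]
ee_rot: [180.0, -0.0, 90.0]
force: [-0.3, -0.9, 2.0]
gripper_width: 29.7
gripper_force: 10.0
time_s: 48.25
ee_pos: [641.4, 119.9, 11.1]
ee_rot: [180.0, -0.0, 90.0]
force: [0.1, 0.1, 4.6]
gripper_width: 29.1
gripper_force: 10.0
```

Contact. Release, rise, step back and check, then go on to the mould for the small correction.

```bash

python3 -m jog '{"jaw":[40,60,60,60,60,60,60,60,60,60],"slide":[[0,0,0],[0,0,0],[0,0,-0.3],[0,0,-0.8],[0,0,-1],[0,0,-1],[0,0,-1],[-0.8,0,-0.6],[-0.8,0,0],[-0.6,0,0]],"spin":[0,0,0,0,0,0,0,0,0,0]}' >/dev/null
python3 -m jog '{"jaw":[60,60],"slide":[[0,0,0],[0,0,0]],"spin":[0,0]}'
python3 - <<'E'
from h import *
f,m=look("die4",None); blob(f,m,(641,120),26,"tan",40)
h=cv2.cvtColor(f,cv2.COLOR_BGR2HSV); k=cv2.inRange(h,(0,0,25),(179,27,150))|cv2.inRange(h,(8,75,25),(28,255,255)); w=np.zeros_like(k); cv2.circle(w,tuple(int(i) for i in pix(m,[641,120,6])),35,255,-1)
k=cv2.morphologyEx(k&w,cv2.MORPH_CLOSE,np.ones((5,5),np.uint8));k=cv2.morphologyEx(k,cv2.MORPH_OPEN,np.ones((5,5),np.uint8));cs,_=cv2.findContours(k,0,1);d=max(cs,key=cv2.contourArea);print(cv2.minEnclosingCircle(cast(m,d[:,0],6)[:,:2].astype(np.float32)))
E
python3 -m jog '{"jaw":[80,80,80,80,80,80,80,80,80,80],"slide":[[-0.97,-0.08,0],[-0.97,-0.08,0],[-0.97,-0.08,0],[-0.97,-0.08,0],[-0.97,-0.08,0],[-0.97,-0.08,0],[-0.97,-0.08,0],[-0.97,-0.08,0],[-0.97,-0.08,0],[-0.2,0,0]],"spin":[0,0,0,0,0,0,0,0,0,0]}' >/dev/null
python3 -m jog '{"jaw":[80,80],"slide":[[0,0,0],[0,0,0]],"spin":[0,0]}'
python3 - <<'E'
from h import *
f,m=look("mould4",None); blob(f,m,(619,-152),48,"tan")
h=cv2.cvtColor(f,cv2.COLOR_BGR2HSV); k=cv2.inRange(h,(0,0,25),(179,27,150))|cv2.inRange(h,(8,75,25),(28,255,255)); w=np.zeros_like(k); cv2.circle(w,tuple(int(i) for i in pix(m,[619,-153,6])),50,255,-1)
k=cv2.morphologyEx(k&w,cv2.MORPH_CLOSE,np.ones((5,5),np.uint8));k=cv2.morphologyEx(k,cv2.MORPH_OPEN,np.ones((5,5),np.uint8));cs,_=cv2.findContours(k,0,1);d=max(cs,key=cv2.contourArea);P=cast(m,d[:,0],6)[:,:2].astype(np.float32);print(cv2.minEnclosingCircle(P),cv2.fitEllipse(P))
a=load("die4");u=pix(a[1],[641,120,6]).astype(int);v=pix(m,[619,-153,6]).astype(int)
cv2.imwrite("pics/m10.png",cv2.resize(np.hstack([a[0][u[1]-50:u[1]+50,u[0]-50:u[0]+50],f[v[1]-50:v[1]+50,v[0]-50:v[0]+50]]),(800,400)))
E
```

```text
time_s: 49.45
ee_pos: [640.8, 54.0, 150.8]
ee_rot: [-179.9, -0.0, 89.9]
force: [0.6, 0.1, 1.0]
gripper_width: 59.9
gripper_force: 0.0
die4 t 49.45 tcp [640.8  54.  150.8] rot [-1.7994e+02 -4.0000e-02  8.9940e+01]
tan centroid [641.  120.5] rect [641.  120.1] [29.  28.9] 0.0 ell [641.  120.3] [28.7 28.9] z 26
((641.8619384765625, 119.9729995727539), 23.04853057861328)
time_s: 50.7
ee_pos: [619.8, -212.4, 150.9]
ee_rot: [-180.0, -0.1, 90.1]
force: [0.0, 0.6, -0.4]
gripper_width: 80.0
gripper_force: 0.0
mould4 t 50.7 tcp [ 619.8 -212.4  150.9] rot [-1.7998e+02 -6.0000e-02  9.0050e+01]
tan centroid [ 619.  -151.3] rect [ 619.1 -151.7] [50.6 50.6] 44.9 ell [ 619.  -151.9] [50.3 50.6] z 48
((618.9190063476562, -153.5821075439453), 34.00442123413086) ((618.9469604492188, -153.4746856689453), (66.17497253417969, 67.2688217163086), 178.4519500732422)
```

View pics/m10.png

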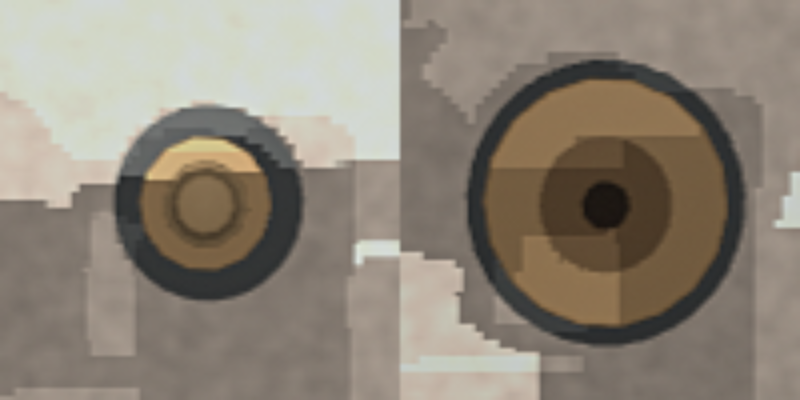

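The die (left, (206,203)) is centred within 0.9 mm. The mould (right, (605,203)) is upright but 1.6 mm toward +y, so I regrasp it and shift it.

```bash

python3 -m jog '{"jaw":[80,80,80,80,80,80,80,80,80,80],"slide":[[0.7,0,0],[0.7,0,0],[0.6,0,0],[0,0,0],[0,0,0],[0,0,0],[0,0,0],[0,0,0],[0,0,0],[0,0,0]],"spin":[0,0,0,1,1,1,1,1,1,1]}' >/dev/null
python3 -m jog '{"jaw":[80,80,80,80,80,80,80],"slide":[[0,0,0],[0,0,0],[0,0,0],[0,0,0],[0,0,0],[0,0,0],[0,0,0]],"spin":[1,1,1,1,0.25,0,0]}'
```

```text
time_s: 52.45
ee_pos: [619.6, -153.1, 151.4]
ee_rot: [-180.0, -0.0, 0.1]
force: [0.2, 0.9, 0.4]
gripper_width: 80.3
gripper_force: 0.0
```

```bash

python3 -m jog '{"jaw":[80,80,80,80,80,80,80,80,80],"slide":[[0,0,0.8],[0,0.01,0.9],[0,0,0.9],[0,0,0.9],[0,0,0.6],[0,0,0.4],[0,0,0.12],[0,0,0],[0,0,0]],"spin":[0,0,0,0,0,0,0,0,0]}'
python3 -m jog '{"jaw":[74,68,63,60,58,56,54,53,52,52],"slide":[[0,0,0],[0,0,0],[0,0,0],[0,0,0],[0,0,0],[0,0,0],[0,0,0],[0,0,0],[0,0,0],[0,0,0]],"spin":[0,0,0,0,0,0,0,0,0,0]}' 6
```

```text
time_s: 53.35
ee_pos: [620.4, -154.4, 13.8]
ee_rot: [180.0, -0.1, 0.0]
force: [0.5, -0.3, 0.3]
gripper_width: 80.0
gripper_force: 0.0
time_s: 54.35
ee_pos: [619.6, -154.1, 12.7]
ee_rot: [-180.0, -0.0, 0.0]
force: [-0.4, 1.1, 1.5]
gripper_width: 52.2
gripper_force: 0.7
```

```bash

python3 -m jog '{"jaw":[52,52,52],"slide":[[0,-0.025,0],[0,0,0],[0,0,0]],"spin":[0,0,0]}'
python3 -m jog '{"jaw":[60,75,80,80,80,80,80,80,80,80],"slide":[[0,0,0],[0,0,0],[0,0,0],[0,0,-0.3],[0,0,-0.8],[0,0,-1],[0,0,-1],[0,0,-1],[0,0,-0.5],[0,0,0]],"spin":[0,0,0,0,0,0,0,-1,-1,-1]}' >/dev/null
python3 -m jog '{"jaw":[80,80,80,80,80,80,80,80,80,80],"slide":[[0,0,0],[0,0,0],[0,0,0],[0,0,0],[0,0,0],[0,0,0],[0,0,0],[0,0,0],[0,0,0],[-0.7,0,0]],"spin":[-1,-1,-1,-1,-1,-1,-1,-1,-0.25,0]}' >/dev/null
python3 -m jog '{"jaw":[80,80,80,80],"slide":[[-0.7,0,0],[-0.6,0,0],[0,0,0],[0,0,0]],"spin":[0,0,0,0]}'
python3 - <<'E'
from h import *
f,m=look("mould5",None); blob(f,m,(619,-153),48,"tan")
h=cv2.cvtColor(f,cv2.COLOR_BGR2HSV); k=cv2.inRange(h,(0,0,25),(179,27,150))|cv2.inRange(h,(8,75,25),(28,255,255)); w=np.zeros_like(k); cv2.circle(w,tuple(int(i) for i in pix(m,[619,-153,6])),50,255,-1)
k=cv2.morphologyEx(k&w,cv2.MORPH_CLOSE,np.ones((5,5),np.uint8));k=cv2.morphologyEx(k,cv2.MORPH_OPEN,np.ones((5,5),np.uint8));cs,_=cv2.findContours(k,0,1);d=max(cs,key=cv2.contourArea);P=cast(m,d[:,0],6)[:,:2].astype(np.float32);print(cv2.minEnclosingCircle(P))
cv2.imwrite("pics/final.png",cv2.resize(env.grab_frame("scene")[60:340,90:430,::-1],(800,600)) if 0 else np.hstack([cv2.resize(env.grab_frame(n)[90:340,110:390,::-1],(400,357)) for n in("scene","side")]))
E
```

```text
time_s: 54.65
ee_pos: [619.6, -153.9, 12.7]
ee_rot: [180.0, -0.0, 0.0]
force: [-0.0, -0.3, 0.5]
gripper_width: 52.2
gripper_force: 0.6
time_s: 57.05
ee_pos: [619.4, -213.5, 150.8]
ee_rot: [180.0, -0.0, 89.9]
force: [-0.1, 0.9, 0.5]
gripper_width: 80.0
gripper_force: 0.0
mould5 t 57.05 tcp [ 619.4 -213.5  150.8] rot [ 1.7999e+02 -4.0000e-02  8.9940e+01]
tan centroid [ 619.  -153.6] rect [ 619.  -154.1] [50.6 50.2] 0.1 ell [ 619.  -154.2] [50.4 50.5] z 48
((619.0791015625, -153.30877685546875), 33.93193054199219)
```

View pics/final.png

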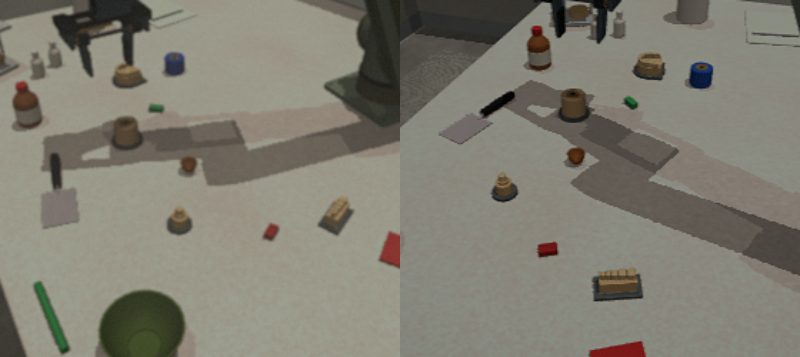

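All four pieces stand upright on their plates: in the scene crop the mould is at (125,132), the arch at (128,76), the die at (179,220) and the quadrant at (338,213). The mould is now within about 0.8 mm.

```bash
python3 -c "
from workcell import env
print(env.job_done())"
```

```text
the job is handed in; nothing more can be done
None
```

All four stone pieces stand upright on their own plates, each measured within about 1 mm of centre (the arch and quadrant within about 0.1° of line), and the job is handed in at about 57 s.

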